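# Walk a cast billet round to the saw fence

## Robot

A 6-joint arm with a two-finger parallel gripper is mounted at the origin on the work surface. World frame = base frame: x ahead of the robot, y to its left, z up, the work surface at z = 0. Lengths are in m, angles in degrees, forces in N, time in s.
With the tool pointing down it reaches from about 0.375 to 0.9 m from the base axis. Payload 3.1 kg.
Tool frame: the origin (TCP) lies between the finger pads; the fingertips stand 22 mm ahead of it and the grasp point (between the pads) lies 3 mm ahead of it (bot.tip_extent is the distance from the TCP to the fingertips, in m); y points along the fingers, z is the direction in which the jaws open and shut, and the axes are right-handed (so a half turn about y gives the same grasp; the last joint's range is limited). The gripper opens to 87 mm and grips with 3 to 60 N. Pads are 19 mm wide; open, the fingers measure 117 mm over their backs; the gripper's body (75 mm by 190 mm) begins 51 mm behind the grasp point.
Start: joints at [67.122, 30.224, 82.088, -0, 67.689, -10.227], TCP at [0.137, 0.61, 0.245] pointing down, gripper open.
Joint ranges: [-176.69, 176.69], [-43.24, 126.21], [12.49, 139.97], [-82, 262], [0, 151.66], [-163.58, 163.58]. Speed limits (degrees/s): [159.86, 159.86, 180, 180, 180, 180].

## Interface

Orientations are given as a 3x3 rotation matrix whose columns are the frame's x, y, z axes.
In Python, from rig import bot, eyes, models gives the robot as it stands. The module is installed in compiled form; this text tells all that it offers.
- The arm moves only by the tool arm_command, never from a script. Its arguments are lists of equal length, an entry for each row: "translation": the shift along the tool's x, y, z each as a share of 0.08 m, from -1 to 1, a list of three; "rotation": the turn, a rotation vector about the tool's x, y, z each as a share of 60 degrees, from -1 to 1, a list of three; "grip": the closure, from -1 (fully open) to 1 (shut), so that 0 is half open. In form: {"translation": [[x, y, z], ...], "rotation": [[rx, ry, rz], ...], "grip": [grip, ...]}. A call has 1 to 5 rows; each row is the pose to reach, as a shift and turn from the pose commanded when the call began, along the tool's axes at that moment; what a row does not reach only later rows make up. A row lasts 1/10 s, in which the tool goes at most 50 mm and 8.59 degrees, less where a joint would pass 70% of its speed; a pose out of reach is approached as far as the arm can. A call with a number of a shift or a turn outside -1 to 1 is refused whole. A call with a gripper value outside its range is refused whole. The fingers move at their own pace and stop on an object; the grip force is fixed at half the most. Time passes only in rows, so rows that repeat a pose let the fingers close. It gives the time, the measured TCP pose, the force and the opening at its end, in the units of the state.
- bot.read_state(): the state, without advancing time (a new reading comes with each control period).
- eyes.capture(name): name is "scene" or "top"; returns a dict with "image" (400x640x3 uint8, blue, green, red), "mtx" (3x3 intrinsics, pixels), "rvec" (rotation vector, rad) and "tvec" (3), from world to camera coordinates, as OpenCV has them. Camera axes: x right, y down, z forward; pixel columns grow to the right and rows downward; lengths in m; the calibration is good to about 2 mm. A picture is of the moment at which its call begins. There is no depth.
- bot.hand_in(): hands the job in, once; it reports no verdict.
Trained networks look in the newest picture that a camera, given by its name, has taken for a name from the list of things; names that differ only in an ending like _2 or _b are one class to them, and where a whole thing is asked for, a point or a joint stands for the part that bears it (a point fixed in the world has none). Each returns a list of dicts, best first, with "conf" (0 to 1); they miss things now and then, are a little off and sometimes report something else, mostly with a low value. They report only what shows in the picture. A call takes as long as a camera call. They do not tell look-alikes from the thing itself.
- models.recognise(camera, thing): "extent" ([left, top, right, bottom] as shares, 0 to 1, of the picture: columns of its width, rows of its height, round what is visible of it).
- models.spot_point(camera, thing): "point" ([column, row] as shares, 0 to 1, of the picture: columns of its width, rows of its height: a listed point, or the origin of a listed thing).
The state is a dict: "time_s": time; "joint_positions": joint angles; "qvel": joint speeds; "tau": joint torques, N m; "position": TCP position; "tcp_rot": TCP orientation; "force": force on the tool from outside, world axes, zero at the start; "moment": the same for the moment, N m; "opening": opening from 0.0 (shut) to 1.0 (fully open).
Only numpy, scipy, OpenCV 4.12 (cv2) and the standard library are available. Lean on these libraries where they do the work, as an engineer would, in place of code of your own. Each camera call takes 0.05 s, during which the arm holds its last target. There are 200 camera calls.

## Task

Nudge the heavy cast-glass billet round on the bench by pushing its corners in turn until one of its long faces is parallel to the saw fence, then push it gently up to the fence so that this whole long face sits flush against the fence's front. It must be square before it meets the fence: a corner that strikes the fence while the billet is askew will chip. Only push it along the bench with the fingers, never lift, tip or grip it, leave everything else where it stands, and back away at the end.

Things in the scene. Friction and masses are not known exactly. Their poses are not given: they have to be found in the camera images.
- billet: pale grey-green opal glass block, 88 (its x) x 120 (its y) x 32 high, about 0.9 kg, loose and flat on the bench, edges rounded 3 mm; slides when pushed, stops when the push stops. Origin: centre of its underside; z up. Its long faces are the planes x = +44 and x = -44 of its frame; they are alike, either may go to the fence. It starts turned 40 to 90 degrees from square, either way
- fence: aluminium bar 360 long, 34 high, 26 thick, fixed to the bench, two black clamp knobs behind it (38 high). Origin: at bench level on its front face (towards the robot), mid-length. x points away from the robot, square to the front face, which is the plane x = 0; y runs along the bar, to the robot's left. The billet's centre starts 130 to 160 in front of the front face
- dressing_stick: plain grey abrasive dressing stick, 100 x 25 x 25, lying flat; bystander. Origin: centre of underside
- grit_jar: closed round jar with steel lid, 60 across, 75 tall; bystander. Origin: centre of underside
- dome: half-round polished green glass dome, 76 across, 46 tall; bystander. Origin: centre of underside
- brush: hand brush lying flat; bystander. Origin: underside, handle to its -x
- coolant_bottle: white bottle with yellow cap, 64 across, 170 tall; bystander. Origin: centre of underside
- wood_block: small wooden block, 50 x 90 x 35, lying flat; bystander. Origin: centre of underside
- mug: white mug, 80 across, 90 tall; bystander. Origin: centre of underside
Mind the look-alikes: they are no part of the job. Of the things that look like the billet, the middle-sized one is meant.

How it is judged (in metres and radians):
On the way:
1. the billet is turned square to the fence (within 8 degrees) while still clear of it (angle between the x axis of billet and the x axis of fence, either way round below 0.14 rad and x of billet in the frame of fence below -0.049 m), for 0.1 s.
At the end, for the whole second after the job is handed in: The billet lies flat and still on the bench with a long face flush against the fence's front: parallel within 2.3 degrees, gap under 3.5 mm (at mid-length), the whole face on the bar (centre within 122 mm of the fence's middle) (angle between the x axis of billet and the x axis of fence, either way round below 0.04 rad and x of billet in the frame of fence between -0.0475 and -0.04 m and y of billet in the frame of fence between -0.122 and 0.122 m and height (world z) of billet below 0.004 m and angle between billet's own z axis and vertical below 0.05 rad and linear speed of billet below 0.01 m/s and angular speed of billet below 0.05 rad/s); the robot touches nothing.
It fails at once if the billet touches the fence while more than 8 degrees askew (contact force between billet and fence above 1 N and angle between the x axis of billet and the x axis of fence, either way round above 0.14 rad).
It fails at once if the billet is pressed against the fence with more than 45 N (contact force between billet and fence above 45 N).
It fails at once if the arm or the body of the gripper, not the fingers, pushes the billet (over 5 N) (contact force between billet and the arm above 5 N).
It fails at once if the billet is lifted or tipped (height (world z) of billet above 0.008 m or angle between billet's own z axis and vertical above 0.15 rad).
It fails at once if a bystander is moved more than 15 mm (distance of any of dressing_stick, grit_jar, dome, brush, coolant_bottle, wood_block, mug from where it was at the start of the episode above 0.015 m).
It also fails if it takes over 64 s, if anything falls off the work surface, if the arm or the gripper's body presses on something with over 40 N, if the wrist force passes 120 N, or if a joint passes its speed limit or range.

## Working session

There is one attempt and no reset: what is moved stays moved. The work goes in short steps, Python scripts to look and compute and a tool call to move; the robot and the scene stay as the last step left them, time stands still between calls to the robot, and variables do not carry over. Pictures are saved under pics/ and viewed, about 8 in all and at most 12, crops included, and the job is handed in when it is done.

Besides the shell and the picture viewer there is one more tool, called as a command line: name --argument value ..., lists and objects as JSON in quotes. arm_command: Moves the arm, as the interface text tells. Shift numbers are shares of 0.08 m and turn numbers shares of 60 degrees, none past 1 either way. Its arguments: {"type":"object","properties":{"translation":{"type":"array"},"rotation":{"type":"array"},"grip":{"type":"array"}},"required":["translation","rotation","grip"]}

```bash
mkdir -p pics; python3 - <<'E'
from rig import bot,eyes,models
import cv2,numpy as np
s=bot.read_state(); print(s['time_s'],s['position'],np.round(s['tcp_rot'],3).tolist(),s['opening'],s['force'])
for c in('scene','top'):
    d=eyes.capture(c); cv2.imwrite(f'pics/{c}0.png',d['image']); np.savez(f'{c}.npz',**d)
    R=cv2.Rodrigues(np.array(d['rvec']))[0]; print(c,'cam pos',(-R.T@np.array(d['tvec']).ravel()).round(3))
    for t in('billet','fence'):
        print(c,t,[(np.round(np.array(m['point'])*[640,400]).tolist(),round(m['conf'],2)) for m in models.spot_point(c,t)][:5])
E
```

```text
0.0 [0.13658136 0.60920206 0.24357338] [[0.976, -0.001, 0.219], [-0.219, -0.002, 0.976], [-0.0, -1.0, -0.002]] 1.0028098749396444 [-0.12418245 -0.32126422 -1.29075665]
scene cam pos [0.817 0.558 0.857]
scene billet [([302.0, 223.0], 0.77), ([337.0, 182.0], 0.58), ([387.0, 238.0], 0.57)]
scene fence [([261.0, 243.0], 0.86)]
top cam pos [0.325 0.013 1.197]
top billet [([326.0, 246.0], 0.9), ([305.0, 187.0], 0.68), ([243.0, 249.0], 0.56), ([436.0, 255.0], 0.54)]
top fence [([302.0, 146.0], 0.66)]
```

View pics/top0.png

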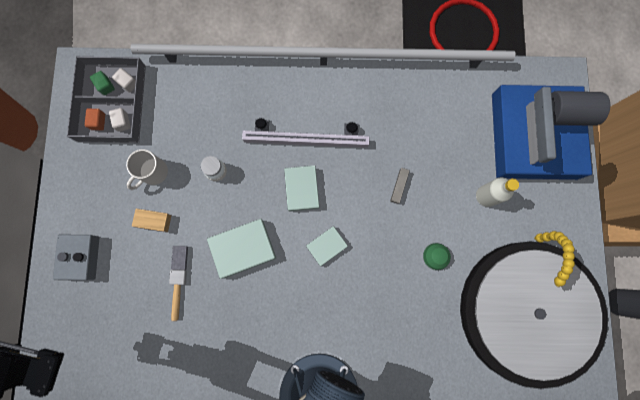

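View pics/scene0.png

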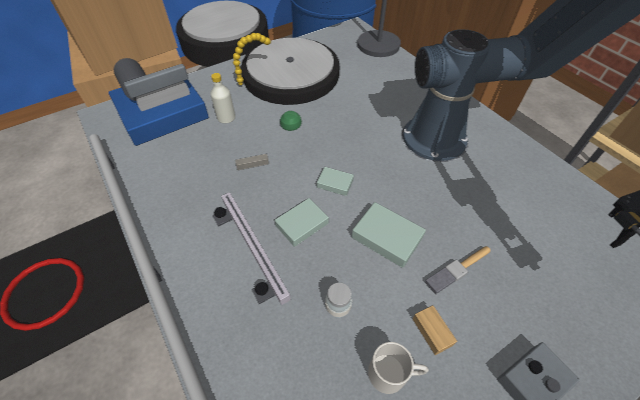

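The top picture shows three pale-green blocks: large at (240,248), middle at (302,187) and small at (327,246). The middle-sized one at (302,187), in front of the fence at (305,138), fits the description. I'll measure all of them and check an enlarged crop.

```bash
cat > h.py <<'E'
import numpy as np,cv2
from scipy.optimize import minimize
def ground(d,uv,z):
    R=cv2.Rodrigues(np.array(d['rvec']))[0];t=np.array(d['tvec']).ravel()
    p=np.c_[np.atleast_2d(uv).astype(float),np.ones(len(np.atleast_2d(uv)))]@np.linalg.inv(d['mtx']).T@R
    c=-R.T@t; return (c+p*((z-c[2])/p[:,2])[:,None])[:,:2]
def proj(d,P): return cv2.projectPoints(np.asarray(P,float),np.array(d['rvec'],float),np.array(d['tvec'],float),np.array(d['mtx'],float),None)[0][:,0]
def gmask(img):
    h=cv2.cvtColor(img,cv2.COLOR_BGR2HSV); 
    return cv2.inRange(h,(50,22,90),(95,90,255))
def blobs(img):
    n,l,s,c=cv2.connectedComponentsWithStats(gmask(img)); return l,[(i,s[i,4],c[i]) for i in range(1,n) if s[i,4]>150]
def box(p,sz,r=.003):
    x,y,a=p; c,s=np.cos(a),np.sin(a); P=[]
    for z,e in((0,0),(sz[2]-r,0),(sz[2],r*.8)):
        for i in(-1,1):
            for j in(-1,1):
                u,v=i*(sz[0]/2-e),j*(sz[1]/2-e); P.append((x+c*u-s*v,y+s*u+c*v,z))
    return np.array(P)
K=8
def fit(views,p0,sz):
    # views: (d,mask 0/255) ; fit hull of box by xor area
    def cost(q):
        p=[q[0]/100,q[1]/100,q[2]/10]; e=0
        for d,m in views:
            pr=proj(d,box(p,sz)); h=cv2.convexHull(pr.astype(np.float32))
            x0,y0=np.maximum(pr.min(0).astype(int)-25,0)
            sub=m[y0:y0+120,x0:x0+120]
            big=np.zeros((sub.shape[0]*4,sub.shape[1]*4),np.uint8)
            cv2.fillConvexPoly(big,np.round(((h-[x0,y0]+.5)*4-.5)*16).astype(np.int32),255,shift=4)
            a=cv2.resize(big,sub.shape[::-1],interpolation=cv2.INTER_AREA)
            e+=np.abs(a.astype(float)-sub).sum()/255
        return e
    q=np.array([p0[0]*100,p0[1]*100,p0[2]*10])
    for st in(1.,.3):
        r=minimize(cost,q,method='Nelder-Mead',options=dict(initial_simplex=np.vstack([q]+[q+st*e for e in np.eye(3)]),xatol=.005,fatol=.2)); q=r.x
    return np.array([q[0]/100,q[1]/100,q[2]/10]),r.fun
E
python3 - <<'E'
from h import *
D={c:dict(np.load(c+'.npz')) for c in('scene','top')}
for c,d in D.items():
    l,b=blobs(d['image'])
    for i,a,cc in b:
        cnt=cv2.findContours((l==i).astype(np.uint8),0,1)[0][0][:,0]
        r=cv2.minAreaRect(ground(d,cnt,.032).astype(np.float32)*1000)
        print(c,a,cc.round(),'hsv',cv2.cvtColor(d['image'],cv2.COLOR_BGR2HSV)[int(cc[1]),int(cc[0])],np.round(r[0]),np.round(r[1]),round(r[2],1))
im=D['top']['image'][115:285,190:390]; cv2.imwrite('pics/crop1.png',cv2.resize(im,None,fx=3.9,fy=3.5,interpolation=cv2.INTER_CUBIC))
E
```

```text
scene 699 [335. 181.] hsv [ 73  26 177] [398.  -4.] [83. 94.] 36.4
scene 1431 [301. 221.] hsv [ 75  29 178] [553.  65.] [126. 101.] 6.2
scene 2663 [388. 234.] hsv [ 74  27 178] [383. 219.] [135. 161.] 21.2
top 1334 [301. 188.] hsv [ 83  27 196] [550.  56.] [121.  88.] 6.0
top 2516 [240. 248.] hsv [ 81  27 201] [380. 218.] [117. 158.] 21.4
top 867 [327. 246.] hsv [ 82  28 198] [390. -17.] [70. 93.] 36.6
```

View pics/crop1.png

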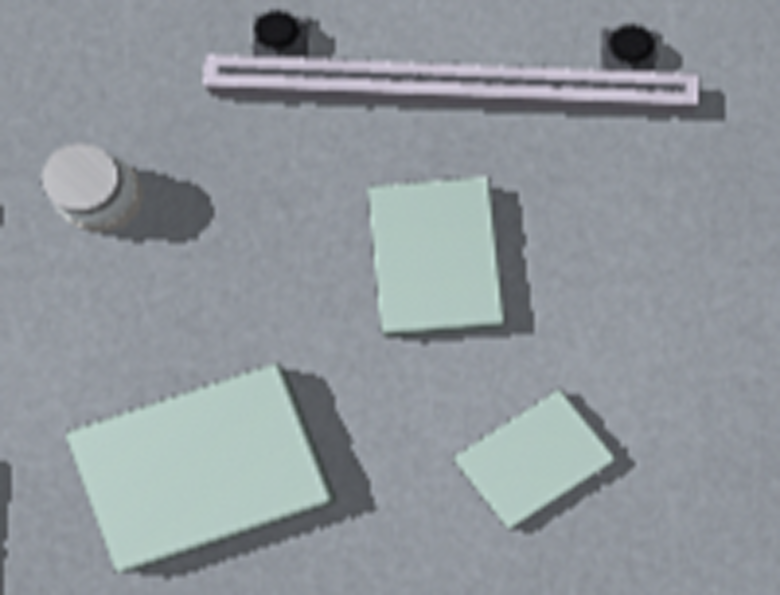

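The crop confirms it: the middle block measures 121 x 88 mm, centred at about (0.550, 0.056), with its long axis about 6° from x. Next is the fence.

```bash
cat >> h.py <<'E'
def look(eyes,names=('top','scene')):
    return {c:eyes.capture(c) for c in names}
def billet(D,p0,rad=.09,names=None):
    V=[]
    for c in(names or D):
        d=D[c];l,b=blobs(d['image']); uv=proj(d,[[p0[0],p0[1],.03]])[0]
        i,a,cc=min(b,key=lambda t:np.hypot(*(t[2]-uv))); V.append((d,((l==i)*255).astype(np.uint8)))
    return fit(V,p0,(.088,.120,.032))
E
python3 - <<'E'
from h import *
D={c:dict(np.load(c+'.npz')) for c in('scene','top')}
for n in(['top'],['scene'],['top','scene']):
    p,e=billet({c:D[c] for c in n},[.550,.056,np.radians(-84)+np.pi/2-np.pi/2+np.radians(90)]); print(n,p,np.degrees(p[2]),e)
# fence
for c in('top','scene'):
    d=D[c]; im=d['image'].astype(int)
    R=[(243,366),(128,150)] if c=='top' else [(215,295),(188,303)]
    h=cv2.cvtColor(d['image'],cv2.COLOR_BGR2HSV)
    m=((im[:,:,2]+im[:,:,0]-2*im[:,:,1])>6)&(im.sum(2)>300); mm=np.zeros_like(m); 
    sl=np.s_[R[1][0]-5:R[1][1]+5,R[0][0]-8:R[0][1]+8]; mm[sl]=m[sl]
    mm=cv2.morphologyEx(mm.astype(np.uint8),cv2.MORPH_CLOSE,np.ones((5,5)))
    n,l,s,_=cv2.connectedComponentsWithStats(mm); i=1+s[1:,4].argmax(); 
    cnt=cv2.findContours((l==i).astype(np.uint8),0,1)[0][0][:,0]
    G=ground(d,cnt,.034); r=cv2.minAreaRect(G.astype(np.float32)*1000); print(c,s[i],r)
    print(cv2.boxPoints(r).round(1).tolist())
    ys,xs=np.nonzero(l==i)
    if c=='top':
        # front edge: lowest mask row per column, sub-pixel via grey crossing
        P=[]
        for u in range(xs.min()+4,xs.max()-3,3):
            v=ys[xs==u].max(); P.append((u,v+.5))
        G=ground(d,P,.034); k=np.polyfit(G[:,1],G[:,0],1); print('front x = %.4f*y+%.4f'%tuple(k),'ang',np.degrees(np.arctan(k[0])), 'res',np.std(G[:,0]-np.polyval(k,G[:,1])))
        P=[(u,ys[xs==u].min()-.5) for u in range(xs.min()+4,xs.max()-3,3)]
        G=ground(d,P,.034); k=np.polyfit(G[:,1],G[:,0],1); print('back',k)
# bystanders
from rig import models
for t in('dressing_stick','grit_jar','dome','brush','wood_block'):
    for m in models.spot_point('top',t)[:1]: print(t,ground(D['top'],np.array(m['point'])*[640,400],0)[0].round(3))
E
```

```text
['top'] [0.55270336 0.05651299 1.68088417] 96.30756900136684 74.12941176470588
['scene'] [0.54712414 0.05469    0.61604612] 35.296842461326726 512.278431372549
['top', 'scene'] [0.54969261 0.05616779 0.61982772] 35.51351262965814 1087.0666666666666
top [ 242  130  127   15 1228] ((694.74951171875, 48.3104248046875), (357.92193603515625, 28.623443603515625), 88.43608093261719)
[[675.5999755859375, -130.1999969482422], [704.2000122070312, -131.0], [713.9000244140625, 226.8000030517578], [685.2999877929688, 227.60000610351562]]
front x = 0.0290*y+0.6792 ang 1.6603754526209322 res 0.0008171929809878634
back [0.02787259 0.70766786]
scene [ 221  193   69  112 1369] ((694.439453125, 54.00376892089844), (371.6520080566406, 29.73651885986328), 88.32764434814453)
[[674.2000122070312, -131.3000030517578], [703.9000244140625, -132.1999969482422], [714.7000122070312, 239.3000030517578], [685.0, 240.1999969482422]]
dressing_stick [ 0.565 -0.22 ]
grit_jar [0.594 0.305]
dome [ 0.366 -0.32 ]
brush [0.282 0.385]
wood_block [0.455 0.469]
```

```bash
cat >> h.py <<'E'
TH=np.radians(-1.66); O=np.array([.6810,.048])
def toF(p): c,s=np.cos(TH),np.sin(TH); v=np.asarray(p[:2])-O; return np.array([c*v[0]+s*v[1],-s*v[0]+c*v[1]])
def report(bot,eyes,p0):
    "p0=F guess (mm,mm,deg long-axis angle)"
    c,s=np.cos(TH),np.sin(TH); x,y=p0[0]/1e3,p0[1]/1e3
    g=[O[0]+c*x-s*y,O[1]+s*x+c*y,np.radians(p0[2]-90)+TH]
    D=look(eyes) if eyes else {k:dict(np.load(k+'.npz')) for k in('scene','top')}
    for n in(['top'],['scene'],['top','scene']):
        p,e=billet({k:D[k] for k in n},g); f=toF(p)*1e3; print(n,'F',f.round(1),'longaxis',round(np.degrees(p[2]-TH)+90,1),'err',round(e))
    st=bot.read_state(); f=toF(st['position'])*1e3; R=np.array(st['tcp_rot'])
    print('t',st['time_s'],'tcpF',f.round(1),'z',round(st['position'][2]*1e3,1),'toolx deg in F',round(np.degrees(np.arctan2(R[1,0],R[0,0])-TH),2),'tilt',R[2].round(3),'F',np.round(st['force'],1),'j6',round(st['joint_positions'][5],1),'op',round(st['opening'],2))
    return D
E
python3 -c "
from h import *
from rig import bot
report(bot,None,(-128,4,8))"
```

```text
['top'] F [-128.4    4.3] longaxis 7.9 err 74
['scene'] F [-133.6    2.8] longaxis 8.0 err 73
['top', 'scene'] F [-131.3    4.1] longaxis 7.9 err 188
t 0.55 tcpF [-560.2  545.8] z 244.5 toolx deg in F -10.99 tilt [-0. -1. -0.] F [-0.7 -0.6 -0.1] j6 -10.2 op 1.0
```

arm_command --translation '[[0,0,0],[0,0,0],[0,0,0]]' --rotation '[[0,-0.18,0],[0,-0.18,0],[0,-0.18,0]]' --grip '[1,1,1]'

```text
time_s: 0.85
position: [0.1368, 0.6098, 0.2446]
tcp_rot: [[0.999, 0.0, 0.032], [-0.032, 0.0, 0.999], [0.0, -1.0, 0.0]]
force: [0.7, -0.2, -0.4]
opening: 0.808
```

arm_command --translation '[[0.38,0,-0.48],[0.75,0,-0.96],[0.75,0,-0.96]]' --rotation '[[0,0,0],[0,0,0],[0,0,0]]' --grip '[1,1,1]'

```text
time_s: 1.15
position: [0.1963, 0.5268, 0.2443]
tcp_rot: [[0.999, -0.0, 0.038], [-0.038, -0.004, 0.999], [-0.0, -1.0, -0.004]]
force: [-0.0, -0.4, -0.5]
opening: 0.539
```

arm_command --translation '[[0.38,0,-0.48],[0.75,0,-0.96],[0.75,0,-0.96]]' --rotation '[[0,0,0],[0,0,0],[0,0,0]]' --grip '[1,1,1]'

```text
time_s: 1.45
position: [0.2541, 0.4492, 0.2446]
tcp_rot: [[0.999, 0.0, 0.038], [-0.038, -0.002, 0.999], [0.0, -1.0, -0.002]]
force: [0.2, 0.9, 0.4]
opening: 0.262
```

arm_command --translation '[[0.38,0,-0.48],[0.75,0,-0.96],[0.75,0,-0.96]]' --rotation '[[0,-0.01,0],[0,-0.01,0],[0,-0.01,0]]' --grip '[1,1,1]'

```text
time_s: 1.75
position: [0.3121, 0.3714, 0.2448]
tcp_rot: [[1.0, 0.001, 0.028], [-0.028, -0.001, 1.0], [0.001, -1.0, -0.001]]
force: [0.2, 0.1, -0.1]
opening: 0.035
```

arm_command --translation '[[0.38,0,-0.48],[0.75,0,-0.96],[0.75,0,-0.96]]' --rotation '[[0,0,0],[0,0,0],[0,0,0]]' --grip '[1,1,1]'

```text
time_s: 2.05
position: [0.3712, 0.2938, 0.245]
tcp_rot: [[1.0, 0.003, 0.028], [-0.028, 0.0, 1.0], [0.003, -1.0, 0.0]]
force: [0.8, 0.5, 0.2]
opening: 0.006
```

arm_command --translation '[[0.38,0,-0.48],[0.75,0,-0.96],[0.75,0,-0.96]]' --rotation '[[0,0,0],[0,0,0],[0,0,0]]' --grip '[1,1,1]'

```text
time_s: 2.35
position: [0.43, 0.2159, 0.2451]
tcp_rot: [[1.0, 0.004, 0.027], [-0.027, 0.0, 1.0], [0.004, -1.0, 0.0]]
force: [-1.0, 0.5, 0.0]
opening: 0.007
```

arm_command --translation '[[0.38,0,-0.48],[0.75,0,-0.96],[0.75,0,-0.96]]' --rotation '[[0,0,0],[0,0,0],[0,0,0]]' --grip '[1,1,1]'

```text
time_s: 2.65
position: [0.4886, 0.1379, 0.245]
tcp_rot: [[1.0, 0.005, 0.026], [-0.026, -0.0, 1.0], [0.005, -1.0, -0.0]]
force: [-0.3, 1.0, 1.2]
opening: 0.008
```

arm_command --translation '[[0.38,0,-0.48],[0.75,0,-0.96],[0.75,0,-0.96]]' --rotation '[[0,0,0],[0,0,0],[0,0,0]]' --grip '[1,1,1]'

```text
time_s: 2.95
position: [0.5469, 0.0596, 0.2449]
tcp_rot: [[1.0, 0.005, 0.026], [-0.026, -0.001, 1.0], [0.005, -1.0, -0.001]]
force: [0.3, 0.1, -0.2]
opening: 0.006
```

arm_command --translation '[[0.38,0,-0.48],[0.75,0,-0.96],[0.75,0,-0.96],[0.75,0,-0.96]]' --rotation '[[0,0,0],[0,0,0],[0,0,0],[0,0,0]]' --grip '[1,1,1,1]'

```text
time_s: 3.35
position: [0.6007, -0.0149, 0.244]
tcp_rot: [[1.0, -0.002, 0.023], [-0.023, 0.002, 1.0], [-0.002, -1.0, 0.002]]
force: [-0.3, 0.1, -0.3]
opening: 0.008
```

```bash
python3 -c "
from h import *
from rig import bot
report(bot,None,(-128,4,8))"
```

```text
['top'] F [-128.4    4.3] longaxis 7.9 err 74
['scene'] F [-133.6    2.8] longaxis 8.0 err 73
['top', 'scene'] F [-131.3    4.1] longaxis 7.9 err 188
t 3.35 tcpF [-78.5 -65.2] z 244.0 toolx deg in F 0.36 tilt [-0.002 -1.     0.002] F [-0.3  0.1 -0.3] j6 -100.8 op 0.01
```

arm_command --translation '[[0,0.5,0],[-0.06,1,0],[-0.06,1,0]]' --rotation '[[0,-0.006,0],[0,-0.006,0],[0,-0.006,0]]' --grip '[1,1,1]'

```text
time_s: 3.65
position: [0.59, -0.0127, 0.1597]
tcp_rot: [[1.0, -0.014, 0.014], [-0.014, 0.004, 1.0], [-0.014, -1.0, 0.004]]
force: [-0.8, 0.4, 0.6]
opening: 0.004
```

arm_command --translation '[[0,0.5,0],[0,1,0],[0,1,0]]' --rotation '[[0,0,0],[0,0,0],[0,0,0]]' --grip '[1,1,1]'

```text
time_s: 3.95
position: [0.5925, -0.0141, 0.0816]
tcp_rot: [[1.0, -0.01, 0.014], [-0.014, 0.003, 1.0], [-0.01, -1.0, 0.002]]
force: [-0.2, -0.1, -0.1]
opening: 0.005
```

arm_command --translation '[[0,0.35,0],[0,0.63,0],[0,0.63,0],[0,0.63,0]]' --rotation '[[0,0,0],[0,0,0],[0,0,0],[0,0,0]]' --grip '[1,1,1,1]'

```text
time_s: 4.35
position: [0.5972, -0.0161, 0.0364]
tcp_rot: [[1.0, 0.002, 0.015], [-0.015, -0.0, 1.0], [0.002, -1.0, -0.0]]
force: [0.4, 0.8, -0.8]
opening: 0.009
```

arm_command --translation '[[0,0,0.15],[0,0,0.3],[0,0,0.45],[0,0,0.6],[0,0,0.7]]' --rotation '[[0,0,0],[0,0,0],[0,0,0],[0,0,0],[0,0,0]]' --grip '[1,1,1,1,1]'

```text
time_s: 4.85
position: [0.5998, 0.0397, 0.0361]
tcp_rot: [[1.0, 0.007, 0.014], [-0.014, -0.002, 1.0], [0.007, -1.0, -0.002]]
force: [2.7, -5.4, 5.0]
opening: 0.005
```

```bash
python3 -c "
from h import *
from rig import bot,eyes
D=report(bot,eyes,(-130,20,28))
cv2.imwrite('pics/a1.png',np.vstack([cv2.resize(D['top']['image'][110:260,180:420],(720,300)),cv2.resize(D['scene']['image'][120:270,180:420],(720,300))]))"
```

```text
['top'] F [ 709.  -670.4] longaxis -61.7 err 0
['scene'] F [-141.8   24.7] longaxis 27.8 err 576
['top', 'scene'] F [-142.1   25.5] longaxis 29.0 err 2088
t 4.95 tcpF [-81.7  -9.8] z 35.6 toolx deg in F 0.87 tilt [ 0.005 -1.    -0.   ] F [ 2.2 -2.4  0.1] j6 -96.0 op 0.01
```

View pics/a1.png

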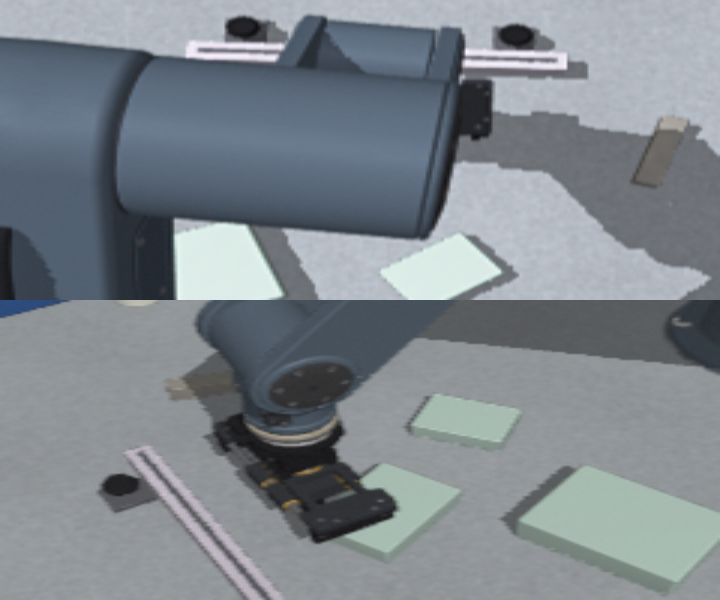

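```bash
python3 - <<'E'
s=open('h.py').read()
s=s.replace("sub=m[y0:y0+120,x0:x0+120]","sub=m[y0:y0+120,x0:x0+120]; w=np.where((d['image'][y0:y0+120,x0:x0+120].max(2)<105)&(sub==0),.08,1.)")
s=s.replace("e+=np.abs(a.astype(float)-sub).sum()/255","e+=(w*np.abs(a.astype(float)-sub)).sum()/255")
s=s.replace("for st in(1.,.3)","for st in(2.,.5)")
s=s.replace("""        i,a,cc=min(b,key=lambda t:np.hypot(*(t[2]-uv))); V.append((d,((l==i)*255).astype(np.uint8)))""",
"""        pr=proj(d,box(p0,(.13,.15,.04))); hull=np.zeros(l.shape,np.uint8); cv2.fillConvexPoly(hull,cv2.convexHull(np.int32(pr)),1)
        ids=[i for i,a,_ in b if ((l==i)&(hull>0)).sum()>.6*a]
        V.append((d,(np.isin(l,ids)*255).astype(np.uint8)))""")
s=s.replace("(50,22,90)","(50,16,60)")
s=s.replace("in(['top'],['scene'],['top','scene'])","in names").replace("def report(bot,eyes,p0)","def report(bot,eyes,p0,names=(['top'],['scene']))")
s=s.replace("D=look(eyes) if","D=look(eyes,sorted(set(sum(names,[])))) if").replace("    st=bot.read","    [np.savez(k+'_last.npz',**D[k]) for k in D]\n    st=bot.read")
open('h.py','w').write(s)
E
python3 -c "
from h import *
from rig import bot,eyes
D=report(bot,None,(-131,4,8))
D=report(bot,eyes,(-138,24,28),(['scene'],))
print(cv2.cvtColor(D['scene']['image'],cv2.COLOR_BGR2HSV)[[170,215,260],[310,300,270]].tolist())
"
```

```text
['top'] F [-129.3    4.1] longaxis 7.9 err 32
['scene'] F [-133.     2.6] longaxis 7.9 err 35
t 4.95 tcpF [-81.7  -9.8] z 35.6 toolx deg in F 0.87 tilt [ 0.005 -1.    -0.   ] F [ 2.2 -2.4  0.1] j6 -96.0 op 0.01
['scene'] F [-141.7   23.5] longaxis 25.2 err 74
t 5.0 tcpF [-82.4 -10.1] z 35.1 toolx deg in F 0.83 tilt [ 0.003 -1.    -0.   ] F [ 2.6 -1.7  0.8] j6 -96.0 op 0.0
[[101, 13, 155], [108, 23, 55], [109, 14, 150]]
```

arm_command --translation '[[0,0,-0.25],[0,-0.4,-0.25],[0,-0.8,-0.25]]' --rotation '[[0,0.01,0],[0,0.01,0],[0,0.01,0]]' --grip '[1,1,1]'

```text
time_s: 5.3
position: [0.5938, 0.0198, 0.097]
tcp_rot: [[1.0, -0.007, 0.027], [-0.027, 0.002, 1.0], [-0.008, -1.0, 0.002]]
force: [0.9, 0.6, 0.2]
opening: 0.004
```

arm_command --translation '[[-0.42,0,0.31],[-0.85,0,0.62],[-0.85,0,0.62]]' --rotation '[[0,0,0],[0,0,0],[0,0,0]]' --grip '[1,1,1]'

```text
time_s: 5.6
position: [0.5209, 0.0741, 0.0973]
tcp_rot: [[1.0, -0.014, 0.024], [-0.024, 0.002, 1.0], [-0.014, -1.0, 0.002]]
force: [-1.2, -0.1, 0.3]
opening: 0.005
```

arm_command --translation '[[-0.42,0,0.31],[-0.85,0,0.62],[-0.85,0,0.62]]' --rotation '[[0,0,0],[0,0,0],[0,0,0]]' --grip '[1,1,1]'

```text
time_s: 5.9
position: [0.4549, 0.1244, 0.0973]
tcp_rot: [[1.0, -0.013, 0.023], [-0.023, 0.001, 1.0], [-0.013, -1.0, 0.0]]
force: [0.2, 0.5, -0.6]
opening: 0.002
```

```bash
python3 -c "
from h import *
from rig import bot,eyes
D=report(bot,eyes,(-140,24,26))
"
```

```text
['top'] F [-137.9   24.4] longaxis 24.6 err 126
['scene'] F [-141.9   23.4] longaxis 25.1 err 27
t 6.0 tcpF [-221.2   68.4] z 97.9 toolx deg in F 0.25 tilt [-0.002 -1.     0.   ] F [ 0.4 -0.4 -0.2] j6 -87.2 op 0.0
```

Estimates agree: about (-140, 24) at 25°. Next I'll go down and push the near end toward -n.

arm_command --translation '[[0.04,0.4,0],[0.04,0.78,0],[0.04,0.78,0]]' --rotation '[[0,0,0],[0,0,0],[0,0,0]]' --grip '[1,1,1]'

```text
time_s: 6.3
position: [0.4658, 0.1213, 0.0329]
tcp_rot: [[1.0, -0.006, 0.028], [-0.028, -0.0, 1.0], [-0.006, -1.0, -0.0]]
force: [-0.1, 0.8, 0.1]
opening: 0.003
```

arm_command --translation '[[0.06,0,-0.14],[0.13,0,-0.28],[0.19,0,-0.42],[0.25,0,-0.56],[0.32,0,-0.7]]' --rotation '[[0,0,0],[0,0,0],[0,0,0],[0,0,0],[0,0,0]]' --grip '[1,1,1,1,1]'

```text
time_s: 6.8
position: [0.4906, 0.0641, 0.0364]
tcp_rot: [[1.0, -0.0, 0.027], [-0.027, 0.0, 1.0], [-0.0, -1.0, 0.0]]
force: [-3.2, 2.3, 0.9]
opening: 0.006
```

```bash
python3 -c "
from h import *
from rig import bot,eyes
D=report(bot,eyes,(-135,5,45))
"
```

```text
['top'] F [-164.   -47.6] longaxis 23.9 err 744
['scene'] F [-119.3    5.5] longaxis 49.6 err 33
t 6.9 tcpF [-188.9    9.9] z 36.3 toolx deg in F 0.04 tilt [ 0.003 -1.    -0.001] F [-1.   0.2 -0.1] j6 -93.9 op 0.01
```

arm_command --translation '[[-0.19,0,0.16],[-0.19,-0.4,0.16],[-0.19,-0.8,0.16]]' --rotation '[[0,0,0],[0,0,0],[0,0,0]]' --grip '[1,1,1]'

```text
time_s: 7.2
position: [0.4761, 0.0785, 0.1001]
tcp_rot: [[1.0, 0.0, 0.026], [-0.026, -0.0, 1.0], [0.0, -1.0, -0.0]]
force: [0.1, -0.0, 0.1]
opening: 0.005
```

arm_command --translation '[[0.4,0,0],[0.8,0,-0.1],[0.8,0,-0.1]]' --rotation '[[0,0,0],[0,0,0],[0,0,0]]' --grip '[1,1,1]'

```text
time_s: 7.5
position: [0.5475, 0.0673, 0.1018]
tcp_rot: [[1.0, 0.014, 0.027], [-0.027, -0.002, 1.0], [0.014, -1.0, -0.001]]
force: [0.4, -0.2, -0.2]
opening: 0.007
```

arm_command --translation '[[0.4,0,0],[0.8,0,-0.1],[0.8,0,-0.1]]' --rotation '[[0,0,0],[0,0,0],[0,0,0]]' --grip '[1,1,1]'

```text
time_s: 7.8
position: [0.6094, 0.0577, 0.1008]
tcp_rot: [[1.0, 0.011, 0.027], [-0.027, -0.001, 1.0], [0.011, -1.0, -0.001]]
force: [-0.3, 0.2, -0.6]
opening: 0.003
```

arm_command --translation '[[0.3,0,0],[0.57,0,-0.12],[0.57,0,-0.12],[0.57,0,-0.12]]' --rotation '[[0,0,0],[0,0,0],[0,0,0],[0,0,0]]' --grip '[1,1,1,1]'

```text
time_s: 8.2
position: [0.6477, 0.0484, 0.0995]
tcp_rot: [[1.0, -0.001, 0.027], [-0.027, 0.0, 1.0], [-0.001, -1.0, 0.0]]
force: [-0.3, 1.0, -0.9]
opening: 0.006
```

```bash
python3 -c "
from h import *
from rig import bot,eyes
D=report(bot,eyes,(-118,6,49))
"
```

```text
['top'] F [-8.2 49.4] longaxis -93.0 err 151
['scene'] F [-117.7    4.7] longaxis 50.6 err 56
t 8.3 tcpF [-34.3  -0.1] z 99.4 toolx deg in F 0.18 tilt [-0.002 -1.     0.   ] F [-0.5  0.4 -0.1] j6 -94.1 op 0.0
```

arm_command --translation '[[0.05,0.4,-0.07],[0.05,0.8,-0.07],[0.05,0.8,-0.07],[0.05,0.8,-0.07]]' --rotation '[[0,0,0],[0,0,0],[0,0,0],[0,0,0]]' --grip '[1,1,1,1]'

```text
time_s: 8.7
position: [0.6511, 0.0432, 0.0355]
tcp_rot: [[1.0, -0.002, 0.026], [-0.026, 0.0, 1.0], [-0.002, -1.0, 0.0]]
force: [-0.3, 0.7, 0.4]
opening: 0.004
```

arm_command --translation '[[-0.12,0,0.1],[-0.24,0,0.2],[-0.36,0,0.3],[-0.48,0,0.4],[-0.58,0,0.48]]' --rotation '[[0,0,0],[0,0,0],[0,0,0],[0,0,0],[0,0,0]]' --grip '[1,1,1,1,1]'

```text
time_s: 9.2
position: [0.6087, 0.0832, 0.0375]
tcp_rot: [[1.0, 0.006, 0.025], [-0.025, -0.0, 1.0], [0.006, -1.0, -0.0]]
force: [5.3, -0.9, 4.8]
opening: 0.005
```

```bash
python3 -c "
from h import *
from rig import bot,eyes
D=report(bot,eyes,(-135,20,65),(['scene'],))
D=report(bot,None,(-131,4,8))
"
```

```text
['scene'] F [-142.6   10.4] longaxis 71.1 err 112
t 9.25 tcpF [-75.5  34.1] z 37.1 toolx deg in F 0.22 tilt [ 0.002 -1.     0.001] F [3.  1.4 2.5] j6 -91.2 op 0.01
['top'] F [-129.3    4.1] longaxis 7.9 err 32
['scene'] F [-133.     2.6] longaxis 7.9 err 35
t 9.25 tcpF [-75.5  34.1] z 37.1 toolx deg in F 0.22 tilt [ 0.002 -1.     0.001] F [3.  1.4 2.5] j6 -91.2 op 0.01
```

arm_command --translation '[[0.18,0,-0.06],[0.18,-0.4,-0.06],[0.18,-0.8,-0.06]]' --rotation '[[0,0,0],[0,0,0],[0,0,0]]' --grip '[1,1,1]'

```text
time_s: 9.55
position: [0.6177, 0.0777, 0.0983]
tcp_rot: [[1.0, -0.01, 0.026], [-0.026, 0.001, 1.0], [-0.01, -1.0, 0.0]]
force: [0.4, 0.5, -0.8]
opening: 0.008
```

arm_command --translation '[[-0.35,0,0],[-0.7,0,-0.06],[-0.7,0,-0.06]]' --rotation '[[0,0,0],[0,0,0],[0,0,0]]' --grip '[-0.4,-0.4,-0.4]'

```text
time_s: 9.85
position: [0.557, 0.0747, 0.0987]
tcp_rot: [[1.0, -0.014, 0.025], [-0.025, 0.001, 1.0], [-0.014, -1.0, 0.001]]
force: [-0.7, -0.0, -0.4]
opening: 0.198
```

arm_command --translation '[[-0.35,0,0],[-0.7,0,-0.06],[-0.7,0,-0.06]]' --rotation '[[0,0,0],[0,0,0],[0,0,0]]' --grip '[-0.4,-0.4,-0.4]'

```text
time_s: 10.15
position: [0.5021, 0.0712, 0.0988]
tcp_rot: [[1.0, -0.012, 0.026], [-0.026, 0.001, 1.0], [-0.012, -1.0, 0.001]]
force: [-0.4, 0.4, -0.2]
opening: 0.466
```

arm_command --translation '[[-0.35,0,0],[-0.68,0,-0.06],[-0.68,0,-0.06],[-0.68,0,-0.06]]' --rotation '[[0,0,0],[0,0,0],[0,0,0],[0,0,0]]' --grip '[-0.4,-0.4,-0.4,-0.4]'

```text
time_s: 10.55
position: [0.4548, 0.0672, 0.0997]
tcp_rot: [[1.0, -0.0, 0.026], [-0.026, 0.0, 1.0], [-0.0, -1.0, 0.0]]
force: [0.6, -0.2, -0.6]
opening: 0.693
```

```bash
python3 -c "
from h import *
from rig import bot,eyes
D=report(bot,eyes,(-140,11,71))
cv2.imwrite('pics/a2.png',np.vstack([cv2.resize(D['top']['image'][110:260,180:420],(720,300)),cv2.resize(D['scene']['image'][120:270,180:420],(720,300))]))"
```

```text
['top'] F [-139.8   10.4] longaxis 74.0 err 789
['scene'] F [-143.8   10.6] longaxis 73.1 err 33
t 10.65 tcpF [-225.1   12.5] z 99.8 toolx deg in F 0.17 tilt [ 0.002 -1.    -0.   ] F [ 1.   0.3 -0.7] j6 -94.1 op 0.7
```

View pics/a2.png

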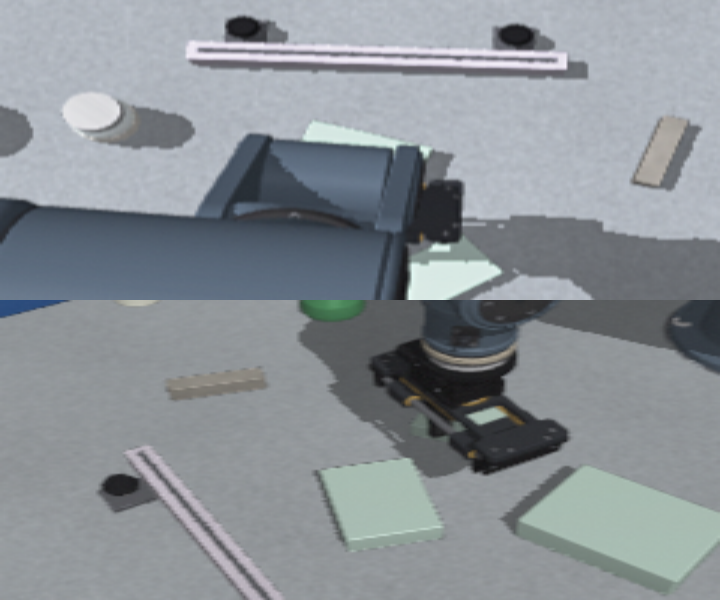

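The billet is at about (-142, 10) mm and 73°, with the fork behind it and clear of both look-alikes. I'll lower it and push with the right finger first.

arm_command --translation '[[0,0.4,0],[0,0.8,0],[0,0.8,0]]' --rotation '[[0,0,0],[0,0,0],[0,0,0]]' --grip '[-0.4,-0.4,-0.4]'

```text
time_s: 10.95
position: [0.454, 0.0671, 0.0329]
tcp_rot: [[1.0, -0.005, 0.026], [-0.026, 0.001, 1.0], [-0.005, -1.0, 0.0]]
force: [-1.0, -0.1, -0.7]
opening: 0.698
```

arm_command --translation '[[0.13,0,0],[0.26,0,0],[0.39,0,0],[0.52,0,0],[0.64,0,0]]' --rotation '[[0,0,0],[0,0,0],[0,0,0],[0,0,0],[0,0,0]]' --grip '[-0.4,-0.4,-0.4,-0.4,-0.4]'

```text
time_s: 11.45
position: [0.5062, 0.0656, 0.0365]
tcp_rot: [[1.0, -0.001, 0.026], [-0.026, -0.0, 1.0], [-0.001, -1.0, -0.0]]
force: [-4.6, -1.9, 1.9]
opening: 0.699
```

```bash
python3 -c "
from h import *
from rig import bot,eyes
D=report(bot,eyes,(-125,10,86))
"
```

```text
['top'] F [-144.1  -46.1] longaxis 15.7 err 699
['scene'] F [-121.1   19.2] longaxis 87.3 err 30
t 11.55 tcpF [-172.3   12.4] z 36.5 toolx deg in F 0.17 tilt [ 0.006 -1.    -0.   ] F [ 0.2 -0.2 -0.3] j6 -93.7 op 0.71
```

arm_command --translation '[[0.12,0,0],[0.24,0,0],[0.36,0,0],[0.48,0,0],[0.56,0,0]]' --rotation '[[0,0,0],[0,0,0],[0,0,0],[0,0,0],[0,0,0]]' --grip '[-0.4,-0.4,-0.4,-0.4,-0.4]'

```text
time_s: 12.05
position: [0.5489, 0.0651, 0.0357]
tcp_rot: [[1.0, -0.004, 0.025], [-0.025, 0.001, 1.0], [-0.004, -1.0, 0.0]]
force: [-5.9, 0.0, 4.5]
opening: 0.701
```

```bash
python3 -c "
from h import *
from rig import bot,eyes
D=report(bot,eyes,(-79,19,89),(['scene'],['top']))
cv2.imwrite('pics/a3.png',np.vstack([cv2.resize(D['top']['image'][110:260,180:420],(720,300)),cv2.resize(D['scene']['image'][120:270,180:420],(720,300))]))"
```

```text
['scene'] F [-80.7  21.7] longaxis 89.7 err 35
['top'] F [-118.5  -38.6] longaxis 145.9 err 695
t 12.15 tcpF [-130.5   13.1] z 35.8 toolx deg in F 0.21 tilt [ 0. -1.  0.] F [-2.5 -0.1  0.1] j6 -93.4 op 0.7
```

View pics/a3.png

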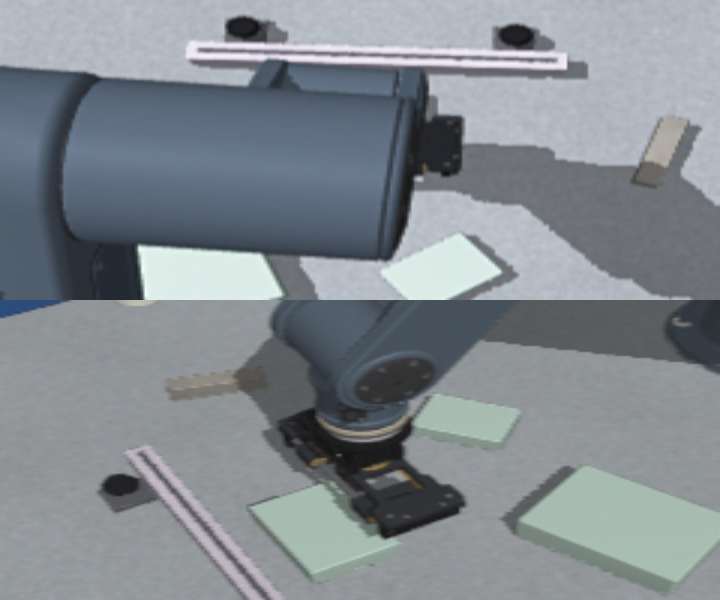

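arm_command --translation '[[0.07,0,0],[0.14,0,0],[0.2,0,0],[0.26,0,0],[0.3,0,0]]' --rotation '[[0,0.003,0],[0,0.003,0],[0,0.003,0],[0,0.003,0],[0,0.003,0]]' --grip '[-0.4,-0.4,-0.4,-0.4,-0.4]'

```text
time_s: 12.65
position: [0.5726, 0.0643, 0.0356]
tcp_rot: [[1.0, -0.005, 0.029], [-0.029, 0.0, 1.0], [-0.005, -1.0, 0.0]]
force: [-7.2, 0.2, 2.8]
opening: 0.702
```

arm_command --translation '[[0.01,0,0],[0.02,0,0],[0.03,0,0],[0.03,0,0]]' --rotation '[[0,0,0],[0,0,0],[0,0,0],[0,0,0]]' --grip '[-0.4,-0.4,-0.4,-0.4]'

```text
time_s: 13.05
position: [0.5746, 0.0643, 0.0356]
tcp_rot: [[1.0, -0.005, 0.029], [-0.029, 0.0, 1.0], [-0.005, -1.0, 0.0]]
force: [-6.2, 0.4, 1.9]
opening: 0.701
```

```bash
python3 -c "
from h import *
from rig import bot,eyes
D=report(bot,eyes,(-52,19,90),(['scene'],))
"
```

```text
['scene'] F [-54.5  20.9] longaxis 89.6 err 39
t 13.1 tcpF [-106.7   13.2] z 35.6 toolx deg in F 0.02 tilt [-0.005 -1.     0.   ] F [-5.9  1.1  3.6] j6 -93.0 op 0.7
```

arm_command --translation '[[0.01,0,0],[0.02,0,0],[0.03,0,0],[0.04,0,0],[0.05,0,0]]' --rotation '[[0,0,0],[0,0,0],[0,0,0],[0,0,0],[0,0,0]]' --grip '[-0.4,-0.4,-0.4,-0.4,-0.4]'

```text
time_s: 13.6
position: [0.5787, 0.0641, 0.0356]
tcp_rot: [[1.0, -0.005, 0.029], [-0.029, 0.0, 1.0], [-0.005, -1.0, 0.0]]
force: [-6.1, -0.7, 2.7]
opening: 0.704
```

arm_command --translation '[[0.01,0,0],[0.02,0,0],[0.02,0,0]]' --rotation '[[0,0,0],[0,0,0],[0,0,0]]' --grip '[-0.4,-0.4,-0.4]'

```text
time_s: 13.9
position: [0.5806, 0.0641, 0.0356]
tcp_rot: [[1.0, -0.004, 0.029], [-0.029, 0.0, 1.0], [-0.004, -1.0, 0.0]]
force: [-4.8, -0.9, 2.6]
opening: 0.701
```

arm_command --translation '[[0.01,0,0],[0.02,0,0],[0.02,0,0]]' --rotation '[[0,0,0],[0,0,0],[0,0,0]]' --grip '[-0.4,-0.4,-0.4]'

```text
time_s: 14.2
position: [0.5822, 0.064, 0.0356]
tcp_rot: [[1.0, -0.004, 0.029], [-0.029, 0.0, 1.0], [-0.004, -1.0, 0.0]]
force: [-5.8, -1.0, 2.4]
opening: 0.702
```

arm_command --translation '[[0.01,0,0],[0.01,0,0]]' --rotation '[[0,0,0],[0,0,0]]' --grip '[-0.4,-0.4]'

```text
time_s: 14.4
position: [0.5825, 0.064, 0.0356]
tcp_rot: [[1.0, -0.005, 0.029], [-0.029, 0.0, 1.0], [-0.005, -1.0, 0.0]]
force: [-7.2, -0.4, 3.5]
opening: 0.701
```

arm_command --translation '[[0.01,0,0],[0.01,0,0]]' --rotation '[[0,0,0],[0,0,0]]' --grip '[-0.4,-0.4]'

```text
time_s: 14.6
position: [0.5825, 0.064, 0.0356]
tcp_rot: [[1.0, -0.007, 0.029], [-0.029, 0.0, 1.0], [-0.007, -1.0, 0.0]]
force: [-8.6, -0.7, 4.8]
opening: 0.701
```

```bash
python3 -c "
from h import *
from rig import bot,eyes
D=report(bot,eyes,(-45,20,90),(['scene'],))
cv2.imwrite('pics/a4.png',cv2.resize(D['scene']['image'][180:310,210:350],(700,650))[:600])
"
```

```text
['scene'] F [-50.4  20.8] longaxis 89.9 err 63
t 14.65 tcpF [-98.9  13.1] z 35.6 toolx deg in F 0.02 tilt [-0.007 -1.     0.   ] F [-7.9 -0.4  4.3] j6 -93.0 op 0.7
```

View pics/a4.png

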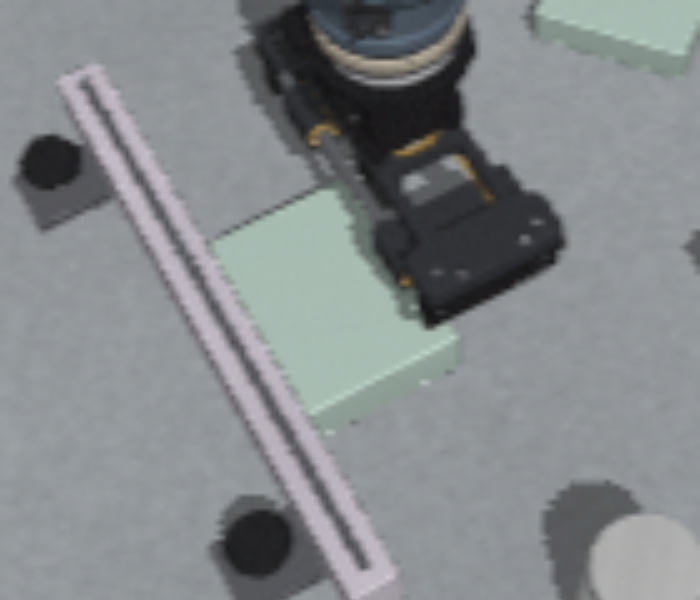

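The billet has reached the fence: the TCP stopped and the force is rising. The face looks flush from pixel (215,245) to (310,415). I'll press a little more to seat it, then back off.

arm_command --translation '[[0.01,0,0],[0.02,0,0],[0.03,0,0],[0.04,0,0],[0.05,0,0]]' --rotation '[[0,0,0],[0,0,0],[0,0,0],[0,0,0],[0,0,0]]' --grip '[-0.4,-0.4,-0.4,-0.4,-0.4]'

```text
time_s: 15.15
position: [0.5827, 0.064, 0.0355]
tcp_rot: [[0.999, -0.016, 0.028], [-0.028, 0.001, 1.0], [-0.016, -1.0, 0.0]]
force: [-15.2, -1.3, 10.8]
opening: 0.701
```

```bash
python3 -c "
from h import *
from rig import bot
s=bot.read_state();print(toF(s['position'])*1e3,s['force'],s['moment'],s['tau'])"
```

```text
[-98.70961     13.18557546] [-15.22297034  -1.31441435  10.82095854] [-0.10651082  2.32899772  0.02211521] [-4.37314315e-01 -4.30202937e+01 -1.67317110e+01  3.44764888e-01
 -4.00458902e+00 -8.16108892e-03]
```

arm_command --translation '[[-0.05,0,0],[-0.1,0,0],[-0.25,0,0],[-0.5,0,0],[-0.7,0,0]]' --rotation '[[0,0,0],[0,0,0],[0,0,0],[0,0,0],[0,0,0]]' --grip '[-0.4,-0.4,-0.4,-0.4,-0.4]'

```text
time_s: 15.65
position: [0.5356, 0.065, 0.0362]
tcp_rot: [[1.0, 0.006, 0.029], [-0.029, -0.0, 1.0], [0.006, -1.0, -0.0]]
force: [-0.3, -0.7, -0.2]
opening: 0.702
```

arm_command --translation '[[0,-0.5,0],[0,-1,0],[0,-1,0]]' --rotation '[[0,0,0],[0,0,0],[0,0,0]]' --grip '[-0.4,-0.4,-0.4]'

```text
time_s: 15.95
position: [0.5398, 0.0648, 0.1209]
tcp_rot: [[0.999, 0.016, 0.029], [-0.029, -0.001, 1.0], [0.016, -1.0, -0.001]]
force: [1.6, -0.7, 0.4]
opening: 0.701
```

arm_command --translation '[[0,-0.5,0],[0,-1,0],[0,-1,0]]' --rotation '[[0,0,0],[0,0,0],[0,0,0]]' --grip '[-0.4,-0.4,-0.4]'

```text
time_s: 16.25
position: [0.5392, 0.0648, 0.2009]
tcp_rot: [[0.999, 0.016, 0.029], [-0.029, -0.001, 1.0], [0.016, -1.0, -0.001]]
force: [1.2, -0.5, -0.3]
opening: 0.702
```

arm_command --translation '[[-0.3,0,0.5],[-0.6,0,1],[-0.6,0,1]]' --rotation '[[0,0,0],[0,0,0],[0,0,0]]' --grip '[-0.4,-0.4,-0.4]'

```text
time_s: 16.55
position: [0.485, 0.1501, 0.195]
tcp_rot: [[1.0, -0.002, 0.025], [-0.025, 0.001, 1.0], [-0.002, -1.0, 0.001]]
force: [-0.3, -0.2, 0.1]
opening: 0.702
```

arm_command --translation '[[-0.2,0,0.5],[-0.4,0,1],[-0.4,0,1]]' --rotation '[[0,0,0],[0,0,0],[0,0,0]]' --grip '[-0.4,-0.4,-0.4]'

```text
time_s: 16.85
position: [0.4576, 0.2308, 0.1952]
tcp_rot: [[1.0, 0.001, 0.024], [-0.024, 0.002, 1.0], [0.001, -1.0, 0.002]]
force: [0.2, -0.3, -0.0]
opening: 0.699
```

arm_command --translation '[[-0.2,0,0.5],[-0.4,0,1],[-0.4,0,1],[-0.4,0,1]]' --rotation '[[0,0,0],[0,0,0],[0,0,0],[0,0,0]]' --grip '[-0.4,-0.4,-0.4,-0.4]'

```text
time_s: 17.25
position: [0.4296, 0.3083, 0.1953]
tcp_rot: [[1.0, 0.001, 0.027], [-0.027, -0.0, 1.0], [0.001, -1.0, -0.0]]
force: [-0.4, -0.1, 0.3]
opening: 0.699
```

```bash
python3 -c "
from h import *
from rig import bot,eyes
D=report(bot,eyes,(-45,20,90))
a=cv2.resize(D['top']['image'][115:215,230:390],(640,400),interpolation=cv2.INTER_CUBIC)
cv2.imwrite('pics/a5.png',np.vstack([a,cv2.resize(D['scene']['image'],(320,200)).repeat(2,1)]))
# bystander drift: pixel difference
for c in D:
    o=dict(np.load(c+'.npz'))
    from rig import models
from rig import models
o=dict(np.load('top.npz'))
for t in('dressing_stick','grit_jar','dome','brush','wood_block'):
    for m in models.spot_point('top',t)[:1]: print(t,ground(o,np.array(m['point'])*[640,400],0)[0].round(3))
"
```

```text
['top'] F [-42.9  21.9] longaxis 89.7 err 27
['scene'] F [-47.4  21.1] longaxis 89.1 err 100
t 17.35 tcpF [-258.5  251.8] z 195.4 toolx deg in F -0.07 tilt [ 0.001 -1.    -0.   ] F [ 0.2 -0.2  0.1] j6 -64.8 op 0.7
grit_jar [0.593 0.303]
dome [ 0.362 -0.328]
brush [0.277 0.385]
```

View pics/a5.png

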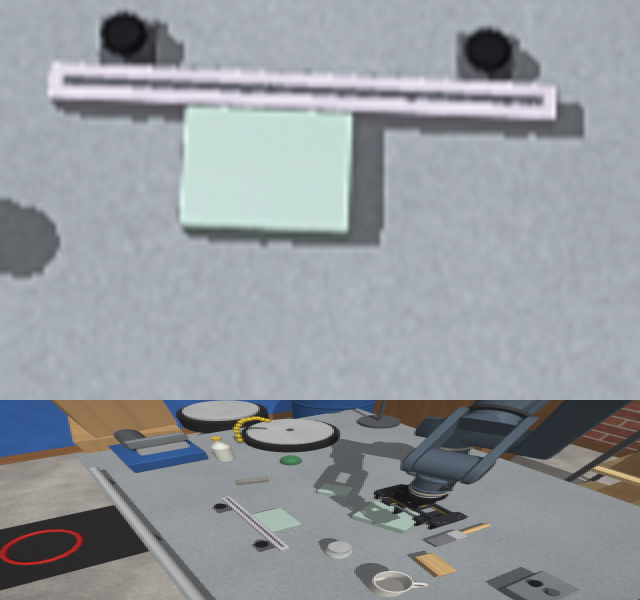

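The billet lies flush with no visible gap, from (185,108) to (352,112) in the crop. It is about 0.3–0.9° from parallel and 21 mm from the fence's middle. The arm is clear and the bystanders look unmoved, so I'll hand in.

```bash
python3 -c "
from rig import bot
print(bot.hand_in(), bot.read_state()['time_s'])"
```

```text
the job is handed in; nothing more can be done
the job is handed in; nothing more can be done
```

The billet, the middle-sized of the three green blocks, now sits with a long face flush against the fence. I handed the job in at about 17.4 s of the 64 s allowed; the hand-in gives no verdict.

**How it went:**
- I turned the billet about 82° with four corner pushes. The last of these used the part-open fingers as a fork, which also squared it.
- Measured from the scene camera, it was square to within about 1° while still roughly 30 mm from the fence.
- I then pushed it up in small steps. The wrist force peaked at about 19 N (about 15 N of it towards the fence) when I pressed it home, and I backed away afterwards.

**Last checks:**
- **Angle:** 0.3° off parallel from the top camera and 0.9° from the scene camera.
- **Position along the fence:** the centre is about 21 mm from the middle.
- **Gap:** no gap shows in the picture, and the arm stopped with rising force at the fence.
- **Bystanders:** the final picture shows nothing disturbed. The jar, dome and brush measured within about 9 mm of where they started, which I put down to the detector. It did not return the dressing stick or wood block in that last check, and I never measured the mug and bottle.

**Disagreement:** the two cameras differ by about 4.5 mm on the distance to the fence (-42.9 and -47.4 mm, allowed -47.5 to -40). They differed by a similar amount from the start, so I relied on the contact force and the picture instead.

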